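# Find the rocking corner of a centrifuge's damper plate

## Task

One of the four damper feet under the loose aluminium plate has gone soft. With the fingertips of the empty gripper, press gently (never over 30 N) on the plate's corners one after another, without shoving it off its feet, until you have found the corner that gives and pushed it down; then pick up the brass weight and set it down gently, upright, on the grey dot at that corner, so that it holds the corner down as a mark. Leave everything else on the bench where it is.

Things in the scene. Friction and masses are not known exactly. Their poses are not given: they have to be found in the camera images.
- plate: Loose square aluminium plate, 160 x 160 x 10 mm, 0.7 kg, white disc at its middle, a grey dot near each corner. Origin: centre of its underside; x, y along its edges, z up. Lies level, top face 55 mm above the bench, on four feet 32 mm in diameter at (+-60, +-60) mm under the dots, on a blue slab 190 x 190 x 15 mm fixed to the bench. Nothing holds it down; one foot is soft, which one varies.
- brass_weight: Brass weight, about 0.6 kg: upright cylinder 40 mm in diameter, 46 mm high (grip it there), with a 26 mm knob above, 70 mm high in all. Origin: centre of its underside, z up. It stands on a fixed flat wooden tray 6 mm thick, 90 x 170 mm, about 80 mm from the smaller steel weight. Heavy enough to press the soft corner down to its stop.
- steel_weight: Small steel weight, 28 mm in diameter, 41 mm high, on the same wooden tray; not needed, leave it. Origin: centre of its underside.
- amber_bottle: Amber glass bottle, 90 mm in diameter, 200 mm high, standing, the nearer to the robot of two alike; not needed, leave it. Origin: centre of its underside.
- beaker: Glass beaker, 72 mm in diameter, 90 mm high, standing; not needed, leave it. Origin: centre of its underside.
- spanner: Steel spanner, 160 mm long, lying on the bench; not needed, leave it. Origin: about the middle of its underside.
- corner_1 (a point): Grey dot 1 on the plate's top face, above the foot at the plate's +x +y corner: 60 mm from the plate's middle along each of its edges, 20 mm in from them. Over a firm foot it yields under 1 mm at 5 N; over the soft foot some 3 N sinks it 5 mm to a stop, the plate rocking about its other diagonal, and unloaded it comes back level.
- corner_2 (a point): Grey dot 2 on the plate's top face, above the foot at the plate's -x +y corner: 60 mm from the plate's middle along each of its edges, 20 mm in from them. Over a firm foot it yields under 1 mm at 5 N; over the soft foot some 3 N sinks it 5 mm to a stop, the plate rocking about its other diagonal, and unloaded it comes back level.
- corner_3 (a point): Grey dot 3 on the plate's top face, above the foot at the plate's -x -y corner: 60 mm from the plate's middle along each of its edges, 20 mm in from them. Over a firm foot it yields under 1 mm at 5 N; over the soft foot some 3 N sinks it 5 mm to a stop, the plate rocking about its other diagonal, and unloaded it comes back level.
- corner_4 (a point): Grey dot 4 on the plate's top face, above the foot at the plate's +x -y corner: 60 mm from the plate's middle along each of its edges, 20 mm in from them. Over a firm foot it yields under 1 mm at 5 N; over the soft foot some 3 N sinks it 5 mm to a stop, the plate rocking about its other diagonal, and unloaded it comes back level.
There are look-alikes about, which are no part of the job. There is more than one size of the plate; the job needs the larger.

How it is judged:
By the outcome, as a careful person would: the job done as asked, in the order asked, and still so for the second after the job is handed in, with the robot touching nothing.
It also fails if it takes over 64 s, if anything falls off the work surface, if the arm or the gripper's body presses on something with over 40 N, if the wrist force passes 120 N, or if a joint passes its speed limit or range.

## Robot

A 6-joint arm with a two-finger parallel gripper is mounted at the origin on the work surface. World frame = base frame: x ahead of the robot, y to its left, z up, the work surface at z = 0. Lengths are in m, angles in degrees, forces in N, time in s.
With the tool pointing down it reaches from about 0.35 to 0.725 m from the base axis. Payload 6 kg.
Tool frame: the origin (TCP) lies between the finger pads; the fingertips stand 17 mm ahead of it and the grasp point (between the pads) lies 2 mm behind it; z points along the fingers, y is the line along which they close (so a half turn about z gives the same grasp; the last joint's range is limited). The gripper opens to 85 mm and grips with 20 to 120 N. Pads are 22 mm wide; open, the fingers measure 114 mm over their backs; the gripper's body (76 mm by 85 mm) begins 54 mm behind the grasp point. The pads swing forward as they close: fully open they stand 13 mm farther back than shut.
Start: joints at [89.651, 2.303, 4.859, 0, -92.561, -19.12], TCP at [0.2, 0.566, 0.248] pointing down, gripper open.
Joint ranges: [-146.85, 146.85], [-73.84, 115.35], [-62.03, 85.46], [-188.31, 113.3], [-161.28, -10.13], [-171.36, 171.36]. Speed limits (degrees/s): [147.25, 147.25, 172.46, 180, 180, 180].

## Interface

Orientations are given as [roll, pitch, yaw] about the fixed x, y, z axes, in that order (R = Rz(yaw) Ry(pitch) Rx(roll)).
In Python, from station import state, get_image, job gives the robot as it stands. The module is installed in compiled form; this text tells all that it offers.
- The arm moves only by the tool play_rows, never from a script. Its argument "moves" is text: rows parted by semicolons, each of 5 numbers parted by spaces: the opening, from 0 (shut) to 1 (fully open), then the shift along the world's x, y, z in m, then the turn about the world's z in rad. In form: grip tx ty tz twist; .... A call has 1 to 12 rows; each row shifts and turns the commanded pose from where the row before left it; what a row does not reach is not made up. A row lasts 1/12 s, in which the tool goes at most 41.7 mm and 7.16 degrees, less where a joint would pass 70% of its speed; a pose out of reach is approached as far as the arm can. A call with a gripper value outside its range is refused whole. The fingers move at their own pace and stop on an object; "force" is the grip in N (left out, the last holds). Time passes only in rows, so rows that do not move let the fingers close. It gives the time, the measured TCP pose, the force, the opening and the grip force at its end, in the units of the state.
- state(): the state, without advancing time (a new reading comes with each control period).
- get_image(name): name is "scene" or "top"; returns a dict with "img" (480x640x3 uint8, red, green, blue), "K" (3x3 intrinsics, pixels), "D" ([k1, k2, p1, p2, k3] as OpenCV has them; the pictures are not rectified), "world_to_cam" (4x4, takes a point from world to camera coordinates). Camera axes: x right, y up, looking along -z (the intrinsics and any distortion apply to the point x, -y, -z); pixel columns grow to the right and rows downward; lengths in m; the calibration is good to about 2 mm. A picture is of the moment at which its call begins. There is no depth.
- job.finish_job(): hands the job in; it is judged then, once.
The state is a dict: "time": time; "joint_positions": joint angles; "dq": joint speeds; "joint_efforts": joint torques, N m; "tool_pos": TCP position; "orientation": TCP orientation; "contact_force": force on the tool from outside, world axes, zero at the start; "moment": the same for the moment, N m; "opening": opening from 0.0 (shut) to 1.0 (fully open); "grip_force": force on a finger pad.
Only numpy, scipy, OpenCV 4.12 (cv2) and the standard library are available. Lean on these libraries where they do the work, as an engineer would, in place of code of your own. Each camera call takes 0.05 s, during which the arm holds its last target. There are 200 camera calls.

## Working session

There is one attempt and no reset: what is moved stays moved. The work goes in short steps, Python scripts to look and compute and a tool call to move; the robot and the scene stay as the last step left them, time stands still between calls to the robot, and variables do not carry over. Pictures are saved under pics/ and viewed, at most 10 in all, crops included, and the job is handed in when it is done.

Besides the shell and the picture viewer there is one more tool, called after ">>>" as a command line: name --argument value ..., lists and objects as JSON in quotes. play_rows: Moves the arm, as the interface text tells. Its arguments: {"type":"object","properties":{"moves":{"type":"string"},"force":{"type":"number"}},"required":["moves"]}

```bash
mkdir -p pics; cat > h.py <<'E'
import numpy as np,cv2
from station import state,get_image,job
def snap(n,f):
    d=get_image(n); cv2.imwrite('pics/'+f,d['img'][:,:,::-1]); return d
def ray(d,uv,z):
    p=cv2.undistortPoints(np.array([[uv]],float),np.array(d['K']),np.array(d['D']))[0,0]
    M=np.array(d['world_to_cam']);R=M[:3,:3];t=M[:3,3]
    c=-R.T@t; v=R.T@np.array([p[0],-p[1],-1]); return c+v*(z-c[2])/v[2]
def proj(d,P):
    M=np.array(d['world_to_cam']);q=M[:3,:3]@np.array(P,float)+M[:3,3]
    return cv2.projectPoints(np.array([[q[0],-q[1],-q[2]]]),np.zeros(3),np.zeros(3),np.array(d['K']),np.array(d['D']))[0].ravel()
E
python3 - <<'E'
from h import *
import pickle
a=snap('scene','s0.png');b=snap('top','t0.png');pickle.dump((a,b),open('i0.pkl','wb'))
for d in(a,b):
    M=np.array(d['world_to_cam']);print(-M[:3,:3].T@M[:3,3])
print(state())
E
```

```text
[ 1.0665634  -0.62006517  0.6023337 ]
[ 0.32224787 -0.03974212  1.26306035]
{'time': 0.1, 'joint_positions': array([ 8.96515695e+01,  2.33751267e+00,  4.80853575e+00, -2.32737439e-02,
       -9.25616088e+01, -1.91189261e+01]), 'dq': array([-0.04535341, -0.14147374,  0.17249472,  0.02700332,  0.02503881,
        0.14563192]), 'joint_efforts': array([-5.21387206e-03, -3.69340503e+01,  3.48282444e+01,  6.95181593e+00,
       -4.58521623e-03,  1.03456912e-06]), 'tool_pos': array([0.19980863, 0.56547499, 0.24736107]), 'orientation': array([ 1.79906795e+02, -7.69993207e-03, -1.94663286e+01]), 'contact_force': array([-0.73959639,  0.58290897,  0.57753759]), 'moment': array([-0.0328438 , -0.00564007,  0.03310053]), 'grip_force': 0.0, 'opening': 1.0025901959547003}
```

View pics/s0.png

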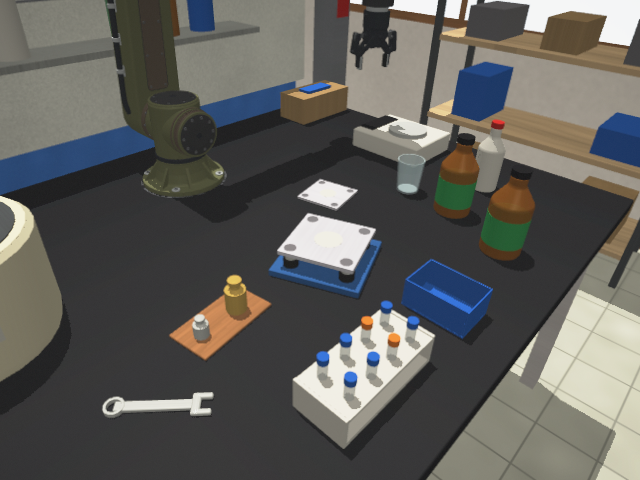

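View pics/t0.png

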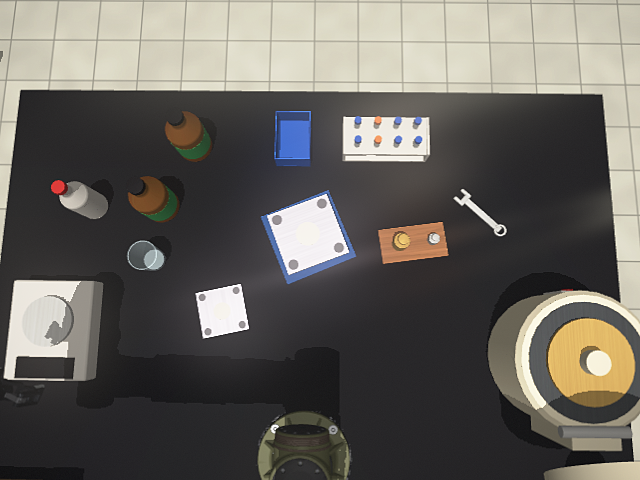

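The large plate, on its blue slab, is at top (308,234), with dots near (277,220), (322,203), (339,248) and (293,265). The smaller plate at (222,311) lies flat on the bench with no slab, so it is a look-alike. The brass weight is at top (401,240) and the steel one at (434,238), both on the tray.

```bash
python3 - <<'E'
from h import *
import pickle
a,b=pickle.load(open('i0.pkl','rb'))
def dots(d,cs,z,r=11):
    g=cv2.cvtColor(d['img'],cv2.COLOR_RGB2GRAY).astype(int);out=[]
    for c in cs:
        y,x=np.mgrid[c[1]-r:c[1]+r+1,c[0]-r:c[0]+r+1]; w=g[y,x]; m=((w<175)&(w>70)&((x-c[0])**2+(y-c[1])**2<49)).astype(np.uint8)
        n,l,s,ce=cv2.connectedComponentsWithStats(m); k=1+np.argmax(s[1:,4]); uv=ce[k]+[c[0]-r,c[1]-r]
        P=ray(d,uv,z); out.append(P[:2]); print(uv.round(1),s[k,4],P.round(4))
    return np.array(out)
for d,cs in((b,[(277,220),(322,203),(339,248),(293,265)]),(a,[(290,247),(312,219),(365,231),(347,263)])):
    o=dots(d,cs,.055); print('centre',o.mean(0).round(4),'sides',np.linalg.norm(o-np.roll(o,-1,0),axis=1).round(4),'ang',np.degrees(np.arctan2(*(o[1]-o[0])[::-1])))
im=b['img'];hsv=cv2.cvtColor(im,cv2.COLOR_RGB2HSV)
print('tray/weights knob top', ray(b,(403,237),.076),ray(b,(434,237),.047))
# scene knob
print('scene knob',ray(a,(235,281),.076), 'base',ray(a,(236,312),.006))
c1=cv2.resize(im[180:290,250:460],None,fx=3.8,fy=3.8,interpolation=cv2.INTER_CUBIC)
c1=c1[:418,:798];cv2.imwrite('pics/c1.png',c1[:,:,::-1])
E
```

```text
[276.5 219.5] 75 [0.5773 0.0766 0.055 ]
[321.5 203. ] 72 [ 0.6207 -0.0353  0.055 ]
[338.3 247.2] 70 [ 0.5088 -0.0783  0.055 ]
[293.  264.2] 70 [0.4655 0.0332 0.055 ]
centre [ 0.5431 -0.001 ] sides [0.1201 0.1198 0.1196 0.12  ] ang -68.78488345448916
[289.8 247.2] 64 [ 0.5102 -0.0808  0.055 ]
[312.3 218.7] 46 [0.4668 0.0312 0.055 ]
[364.  230.9] 52 [0.5781 0.0747 0.055 ]
[346.3 261.9] 71 [ 0.6224 -0.037   0.055 ]
centre [ 0.5444 -0.003 ] sides [0.1201 0.1195 0.1202 0.1205] ang 111.18237523639725
tray/weights knob top [ 0.53258555 -0.23512723  0.076     ] [ 0.5385577  -0.31724735  0.047     ]
scene knob [ 0.53793853 -0.24130489  0.076     ] base [ 0.53871397 -0.24554598  0.006     ]
```

View pics/c1.png

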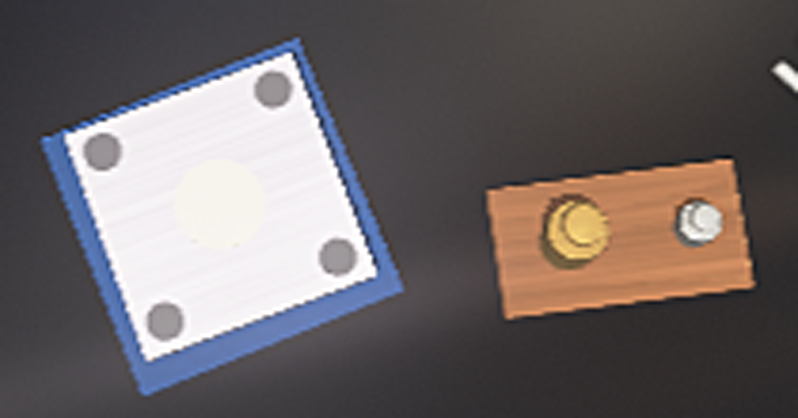

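The crop confirms it: the plate carries a white disc and four grey dots and sits on the blue slab. The brass weight, with its knob, is at crop (577,230), and the smaller steel one is at (700,222).

Next I move over corner A, turning so that the later grasp closes across the tray.

>>> play_rows --moves "0 0.024 -0.031 0 -0.09; 0 0.024 -0.031 0 -0.09; 0 0.024 -0.031 0 -0.09; 0 0.024 -0.031 0 -0.09; 0 0.024 -0.031 0 -0.09; 0 0.024 -0.031 0 -0.09; 0 0.024 -0.031 0 -0.09; 0 0.024 -0.031 0 -0.09; 0 0.024 -0.031 0 -0.09; 0 0.024 -0.031 0 -0.09; 0 0.024 -0.031 0 -0.09; 0 0.024 -0.031 0 -0.09"

```text
time: 1.1
tool_pos: [0.4886, 0.1919, 0.2481]
orientation: [180.0, 0.0, -81.6]
contact_force: [0.7, 1.0, -0.8]
opening: -0.001
grip_force: 0.0
```

>>> play_rows --moves "0 0.0225 -0.0294 0 0; 0 0.0225 -0.0294 0 0; 0 0.0225 -0.0294 0 0; 0 0.0225 -0.0294 0 0; 0 0 0 -0.03 0; 0 0 0 -0.03 0; 0 0 0 -0.03 0; 0 0 0 -0.03 0; 0 0 0 -0.03 0; 0 0 0 0 0; 0 0 0 0 0"

```text
time: 2.02
tool_pos: [0.577, 0.0755, 0.097]
orientation: [179.8, -0.1, -81.3]
contact_force: [-0.1, -0.1, 0.6]
opening: -0.003
grip_force: 0.0
```

>>> play_rows --moves "0 0 0 -0.012 0; 0 0 0 -0.010 0; 0 0 0 -0.002 0; 0 0 0 -0.001 0; 0 0 0 -0.001 0; 0 0 0 0 0; 0 0 0 0 0"

```text
time: 2.6
tool_pos: [0.5782, 0.0761, 0.0729]
orientation: [-180.0, 0.0, -81.3]
contact_force: [0.3, 0.5, -0.1]
opening: -0.001
grip_force: 0.0
```

>>> play_rows --moves "0 0 0 -0.001 0; 0 0 0 -0.001 0; 0 0 0 0 0; 0 0 0 0 0"

```text
time: 2.93
tool_pos: [0.5784, 0.0763, 0.0709]
orientation: [-179.9, 0.0, -81.3]
contact_force: [0.3, 0.2, 3.4]
opening: 0.003
grip_force: 1.4
```

>>> play_rows --moves "0 0 0 -0.001 0; 0 0 0 0 0; 0 0 0 0 0"

```text
time: 3.18
tool_pos: [0.5784, 0.0764, 0.0697]
orientation: [-179.9, 0.0, -81.3]
contact_force: [1.2, 1.3, 4.4]
opening: -0.0
grip_force: 1.9
```

>>> play_rows --moves "0 0 0 -0.001 0; 0 0 0 0 0; 0 0 0 0 0"

```text
time: 3.43
tool_pos: [0.5784, 0.0764, 0.0686]
orientation: [-179.9, 0.0, -81.3]
contact_force: [2.2, 2.6, 4.4]
opening: 0.004
grip_force: 2.2
```

>>> play_rows --moves "0 0 0 -0.001 0; 0 0 0 0 0; 0 0 0 0 0"

```text
time: 3.68
tool_pos: [0.5784, 0.0764, 0.0678]
orientation: [-179.9, 0.0, -81.3]
contact_force: [0.6, 4.0, 5.9]
opening: 0.002
grip_force: 3.0
```

```bash
python3 - <<'E'
from h import *
s=state();print(s['tool_pos'],s['contact_force'])
a=get_image('scene')
import pickle;pickle.dump(a,open('p.pkl','wb'))
a0=pickle.load(open('i0.pkl','rb'))[0]
A=cv2.resize(a0['img'][205:295,265:390],None,fx=3.2,fy=4,interpolation=2);B=cv2.resize(a['img'][205:295,265:390],None,fx=3.2,fy=4,interpolation=2)
cv2.imwrite('pics/cmp.png',np.hstack([A,B])[:,:,::-1])
E
```

```text
[0.57840564 0.07643572 0.0678415 ] [0.59976491 4.00332997 5.92034903]
```

View pics/cmp.png

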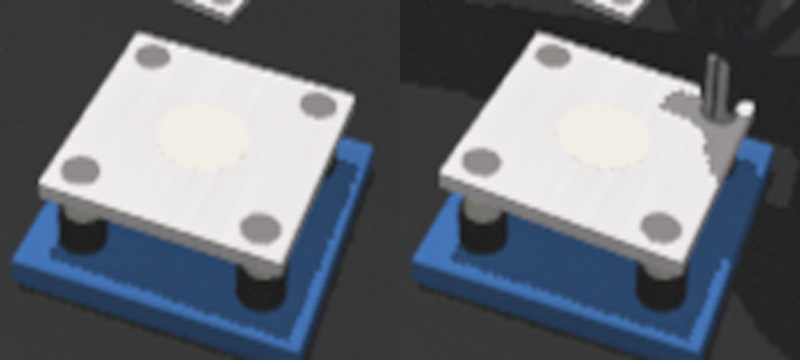

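The two crops show the plate tilting under the fingers. The pressed corner A drops (crop (355,97) to (755,108)) and the opposite left corner rises (183 to 170). A is the soft corner, so I push it to its stop.

>>> play_rows --moves "0 0 0 -0.001 0; 0 0 0 0 0; 0 0 0 0 0; 0 0 0 0 0"

```text
time: 4.07
tool_pos: [0.5785, 0.0765, 0.0677]
orientation: [-179.9, 0.0, -81.3]
contact_force: [-0.8, 3.2, 9.7]
opening: -0.002
grip_force: 4.9
```

>>> play_rows --moves "0 0 0 -0.001 0; 0 0 0 0 0; 0 0 0 0 0; 0 0 0 0 0"

```text
time: 4.4
tool_pos: [0.5786, 0.0765, 0.0675]
orientation: [-179.9, 0.0, -81.3]
contact_force: [-2.5, 3.0, 13.5]
opening: 0.002
grip_force: 6.8
```

>>> play_rows --moves "0 0 0 0.003 0; 0 0 0 0.003 0; 0 0 0 0.01 0; 0 0 0 0.028 0; 0 0 0 0.028 0; 0 0 0 0.028 0; 1 0 -0.03 0 0; 1 0 -0.03 0 0; 1 0 -0.03 0 0; 1 0 -0.03 0 0; 1 0 0 0 0; 1 0 0 0 0"

```text
time: 5.4
tool_pos: [0.577, -0.0457, 0.1644]
orientation: [179.8, -0.0, -81.5]
contact_force: [0.5, 0.4, -0.0]
opening: 0.847
grip_force: 0.0
```

```bash
python3 - <<'E'
from h import *
import pickle
a,b=pickle.load(open('i0.pkl','rb'))
for d,(x0,y0,x1,y1) in((b,(386,225,420,257)),(a,(215,270,255,322))):
    hsv=cv2.cvtColor(d['img'],cv2.COLOR_RGB2HSV)[y0:y1,x0:x1]
    m=(hsv[...,0]>=17)&(hsv[...,0]<35)&(hsv[...,1]>90)&(hsv[...,2]>40)
    ys,xs=np.where(m);print(xs.min()+x0,xs.max()+x0,ys.min()+y0,ys.max()+y0,xs.mean()+x0,ys.mean()+y0,m.sum())
    for r in m.astype(int): print(''.join('.#'[v] for v in r))
# predicted knob top / body base for candidate
for P in((.533,-.238),(.535,-.241)):
  for d in(b,a):
    print(P,[proj(d,(*P,z)).round(1) for z in(.076,.052,.006)])
# plate shift check
t=snap('top','t1.png');g=cv2.cvtColor(t['img'],cv2.COLOR_RGB2GRAY).astype(int);g0=cv2.cvtColor(b['img'],cv2.COLOR_RGB2GRAY).astype(int)
print(state()['tool_pos'])
for c in[(277,220),(322,203),(339,248),(293,265)]:
    for G in(g0,g):
        y,x=np.mgrid[c[1]-7:c[1]+8,c[0]-7:c[0]+8];w=G[y,x];m=(w<175)&(w>70)&((x-c[0])**2+(y-c[1])**2<49);print(x[m].mean().round(1),y[m].mean().round(1),m.sum(),end=' | ')
    print()
E
```

```text
393 409 233 250 400.91101694915255 241.14406779661016 236
..................................
..................................
..................................
..................................
..................................
..................................
..................................
..................................
.............#######..............
...........##########.............
..........############............
.........##############...........
........################..........
........################..........
........################..........
........################..........
.......#################..........
.......#################..........
.......#################..........
.......################...........
.......##.#############...........
.......###############............
........###.########..............
.........##########...............
..........#######.................
...........####...................
..................................
..................................
..................................
...........................
[... 2089 characters left out ...]
.............
........................................
........................................
........................................
........................................
(0.533, -0.238) [array([404.2, 236.8]), array([402.6, 238.5]), array([399.7, 241.5])]
(0.533, -0.238) [array([234.7, 278.9]), array([235.6, 289.3]), array([237.3, 308.5])]
(0.535, -0.241) [array([405.4, 236.1]), array([403.8, 237.7]), array([400.9, 240.8])]
(0.535, -0.241) [array([234.1, 280.2]), array([235. , 290.6]), array([236.7, 309.8])]
[ 0.57719869 -0.04470524  0.16443586]
276.5 219.5 75 | 276.9 220.1 128 | 
321.5 203.0 72 | 322.3 198.5 30 | 
338.3 247.2 70 | 338.3 247.2 67 | 
293.0 264.2 70 | 292.9 264.1 106 |
```

>>> play_rows --moves "1 -0.0076 -0.0323 0 0; 1 -0.0076 -0.0323 0 0; 1 -0.0076 -0.0323 0 0; 1 -0.0076 -0.0323 0 0; 1 -0.0076 -0.0323 0 0; 1 -0.0076 -0.0323 0 0; 1 0 0 -0.03 0; 1 0 0 -0.02 0; 1 0 0 0 0; 1 0 0 0 0"

```text
time: 6.28
tool_pos: [0.5317, -0.237, 0.1142]
orientation: [179.8, 0.0, -81.3]
contact_force: [-0.3, -0.1, 0.3]
opening: 0.999
grip_force: 0.0
```

```bash
python3 - <<'E'
from h import *
a=get_image('scene');t=get_image('top');print(state()['tool_pos'])
A=cv2.resize(a['img'][220:360,150:290],(560,560)[:2],interpolation=2);B=cv2.resize(t['img'][200:280,370:450],(560,560),interpolation=2)
cv2.imwrite('pics/c2.png',cv2.resize(np.hstack([A,B]),(800,400))[:,:,::-1])
E
```

```text
[ 0.53322698 -0.23731063  0.11696435]
```

View pics/c2.png

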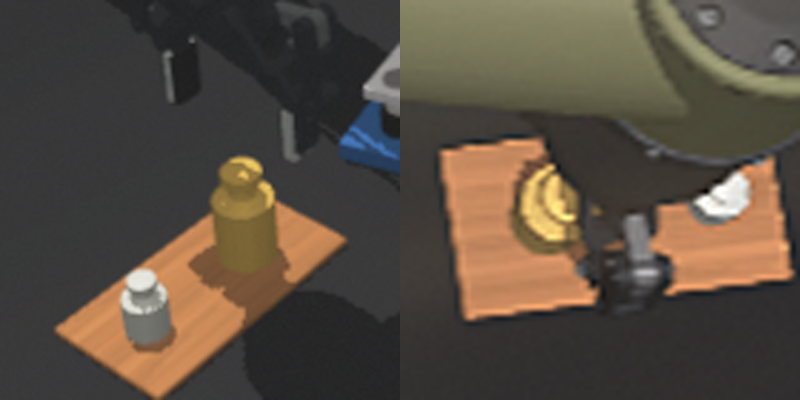

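The left panel shows the two pads at (180,75) and (290,135), straddling the line up from the brass knob at (240,165). I descend and grip.

>>> play_rows --force 40 --moves "1 0 0 -0.025 0; 1 0 0 -0.025 0; 1 0 0 -0.02 0; 1 0 0 -0.01 0; 1 0 0 0 0; 1 0 0 0 0"

```text
time: 6.88
tool_pos: [0.5332, -0.2377, 0.0368]
orientation: [-179.9, -0.1, -81.3]
contact_force: [0.0, 0.7, 0.7]
opening: 0.999
grip_force: 0.0
```

>>> play_rows --force 40 --moves "0 0 0 0 0; 0 0 0 0 0; 0 0 0 0 0; 0 0 0 0 0; 0 0 0 0 0; 0 0 0 0 0; 0 0 0 0 0; 0 0 0 0 0; 0 0 0 0 0"

```text
time: 7.63
tool_pos: [0.5322, -0.2382, 0.0366]
orientation: [180.0, -0.1, -81.4]
contact_force: [-4.3, 0.7, 5.8]
opening: 0.454
grip_force: 41.3
```

>>> play_rows --moves "0 0 0 0.004 0; 0 0 0 0.01 0; 0 0 0 0.02 0; 0 0 0 0.025 0; 0 0 0 0.025 0; 0 0 0 0.02 0; 0 0 0 0 0; 0 0 0 0 0"

```text
time: 8.3
tool_pos: [0.5327, -0.2374, 0.1396]
orientation: [-179.9, 0.0, -81.4]
contact_force: [-0.4, 0.5, -7.0]
opening: 0.457
grip_force: 41.4
```

>>> play_rows --moves "0 0.002 0.014 0 0; 0 0.004 0.03 0 0; 0 0.005 0.035 0 0; 0 0.005 0.035 0 0; 0 0.005 0.035 0 0; 0 0.005 0.035 0 0; 0 0.005 0.035 0 0; 0 0.005 0.035 0 0; 0 0.005 0.03 0 0; 0 0.003 0.02 0 0; 0 0.001 0.01 0 0; 0 0 0 0 0"

```text
time: 9.3
tool_pos: [0.5763, 0.0782, 0.1363]
orientation: [179.8, 0.0, -81.2]
contact_force: [-0.5, -1.2, -5.8]
opening: 0.455
grip_force: 41.4
```

```bash
python3 - <<'E'
from h import *
import pickle
a=get_image('scene');t=get_image('top');s=state();print(s['tool_pos'],s['opening'],s['grip_force'],s['contact_force'])
T=s['tool_pos']
zb=T[2]-.030
for n,d in(('a',a),('t',t)):
    print(n,'exp bottom',proj(d,(T[0],T[1],zb)).round(1),'bodytop',proj(d,(T[0],T[1],zb+.046)).round(1),'dot',proj(d,(.5777,.0757,.055)).round(1))
pickle.dump((a,t),open('i2.pkl','wb'))
A=a['img'][130:290,240:420];cv2.imwrite('pics/c3.png',cv2.resize(A,None,fx=3.6,fy=3.6,interpolation=2)[:,:,::-1])
E
```

```text
[0.57649917 0.07598265 0.13730069] 0.4517685757842201 41.3838268420659 [-0.30479416  0.15573171 -4.64099664]
a exp bottom [366.  209.3] bodytop [367.9 189.8] dot [364.2 230.6]
t exp bottom [274.8 215.3] bodytop [272.9 211. ] dot [276.9 219.4]
```

View pics/c3.png

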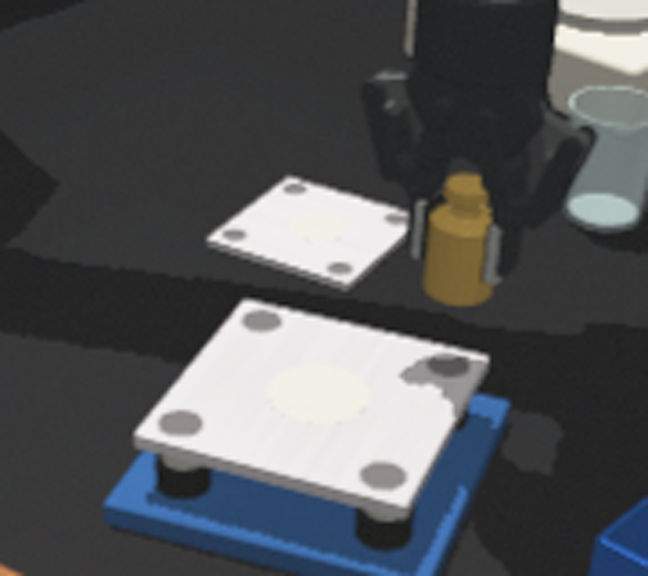

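The weight hangs upright in the pads, with its bottom at about scene (367,209), and dot A is free below it. I lower it slowly.

>>> play_rows --moves "0 -0.001 -0.001 -0.015 0; 0 0 0 -0.015 0; 0 0 0 -0.012 0; 0 0 0 -0.007 0; 0 0 0 -0.003 0; 0 0 0 -0.001 0; 0 0 0 -0.001 0; 0 0 0 0 0; 0 0 0 0 0"

```text
time: 10.15
tool_pos: [0.5767, 0.0754, 0.086]
orientation: [-179.9, 0.0, -81.3]
contact_force: [-0.0, -0.0, -5.4]
opening: 0.456
grip_force: 41.5
```

>>> play_rows --moves "0 0 0 -0.001 0; 0 0 0 -0.001 0; 0 0 0 -0.001 0; 0 0 0 0 0; 0 0 0 0 0"

```text
time: 10.57
tool_pos: [0.5769, 0.0757, 0.0831]
orientation: [-179.9, 0.0, -81.3]
contact_force: [1.0, 2.8, -1.0]
opening: 0.457
grip_force: 41.8
```

>>> play_rows --moves "0 0 0 -0.001 0; 0 0 0 0 0; 0 0 0 0 0; 0 0 0 0 0"

```text
time: 10.9
tool_pos: [0.577, 0.0758, 0.082]
orientation: [-179.9, 0.0, -81.3]
contact_force: [0.8, 4.1, 1.2]
opening: 0.454
grip_force: 42.1
```

>>> play_rows --moves "0 0 0 -0.001 0; 0 0 0 0 0; 0 0 0 0 0; 0 0 0 0 0"

```text
time: 11.23
tool_pos: [0.577, 0.0758, 0.0818]
orientation: [-179.9, 0.0, -81.3]
contact_force: [-1.7, 4.3, 5.2]
opening: 0.455
grip_force: 42.6
```

The corner is at its stop and carrying the weight. I open slowly.

>>> play_rows --force 20 --moves "0.4 0 0 0.0005 0; 0.45 0 0 0 0; 0.47 0 0 0 0; 0.49 0 0 0 0; 0.52 0 0 0 0; 0.56 0 0 0 0; 0.62 0 0 0 0; 0.7 0 0 0 0; 0.8 0 0 0 0; 0.9 0 0 0 0; 1 0 0 0 0; 1 0 0 0 0"

```text
time: 12.23
tool_pos: [0.5763, 0.0752, 0.0808]
orientation: [180.0, -0.0, -81.4]
contact_force: [0.3, 0.1, 0.6]
opening: 0.997
grip_force: 0.0
```

>>> play_rows --moves "1 0 0 0.005 0; 1 0 0 0.01 0; 1 0 0 0.02 0; 1 0 0 0.03 0; 1 0 0 0.035 0; 1 0 0 0.035 0; 1 -0.02 0.02 0.02 0; 1 -0.03 0.03 0 0; 1 -0.03 0.03 0 0; 1 -0.03 0.03 0 0; 1 0 0 0 0; 1 0 0 0 0"

```text
time: 13.23
tool_pos: [0.467, 0.1853, 0.2376]
orientation: [-179.9, 0.1, -81.1]
contact_force: [-0.9, 0.4, -0.6]
opening: 1.001
grip_force: 0.0
```

```bash
python3 - <<'E'
from h import *
a=get_image('scene');t=get_image('top');s=state();print(s['tool_pos'],s['time'],s['contact_force'])
A=cv2.resize(a['img'][150:290,255:415],(400,350),interpolation=2);B=cv2.resize(t['img'][180:292,250:378],(400,350),interpolation=2)
print(proj(a,(.5777,.0757,.050)),proj(t,(.5777,.0757,.050)),proj(t,(.5777,.0757,.12)))
cv2.imwrite('pics/c4.png',np.hstack([A,B])[:,:,::-1])
E
```

```text
[0.46816364 0.18362487 0.23677967] 13.3333 [ 1.03380067 -0.79576325  0.31887717]
[363.99131059 232.55949241] [277.05996061 219.77977237] [274.41200388 213.66218103]
```

View pics/c4.png

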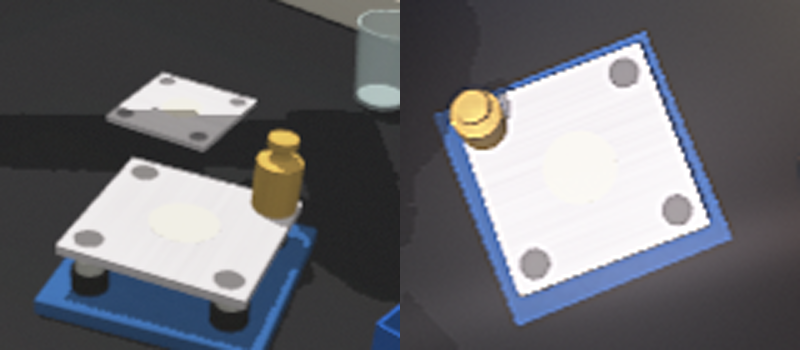

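The weight stands upright at the sunken corner, with its base at about scene (365,231). The dot projects to (364,232), so it is roughly 2–3 mm off. The plate hasn't shifted, and the gripper is clear.

```bash
python3 -c "
from station import job
print(job.finish_job())"
```

```text
the job is handed in; nothing more can be done
None
```

The soft foot was under the corner at about x = 0.578, y = 0.076 m (the first one pressed); the brass weight now stands upright there, within about 3 mm of the dot, and the job is handed in at about 13 s.

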